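# Lock the culture-plate carrier with its retaining rod

## Robot

A 6-joint arm with a two-finger parallel gripper is mounted at the origin on the work surface. World frame = base frame: x ahead of the robot, y to its left, z up, the work surface at z = 0. Lengths are in m, angles in degrees, forces in N, time in s.
With the tool pointing down it reaches from about 0.35 to 0.875 m from the base axis. Payload 4.2 kg.
Tool frame: the origin (TCP) lies midway between the tips of the shut fingers; the grasp point (between the pads) lies 19 mm behind it; z points along the fingers, y is the direction in which the jaws open and shut (so a half turn about z gives the same grasp; the last joint's range is limited). The gripper opens to 87 mm and grips with 3 to 60 N. Pads are 19 mm wide; open, the fingers measure 117 mm over their backs; the gripper's body (75 mm by 190 mm) begins 51 mm behind the grasp point.
Start: joints at [-62.475, 22.042, 0.453, 0, -68.411, -14.817], TCP at [0.138, -0.61, 0.223] pointing down, gripper open.
Joint ranges: [-179.83, 179.83], [-69.29, 118.12], [-61.27, 80.66], [-181.25, 117.63], [-171.15, -9.14], [-177.46, 177.46]. Speed limits (degrees/s): [159.86, 159.86, 180, 180, 180, 180].

## Interface

Orientations are given as a 3x3 rotation matrix whose columns are the frame's x, y, z axes.
In Python, from station import r gives the robot as it stands.
- The arm moves only by the tool carry_out, never from a script. Its argument "steps" is a list of rows, each a list of 2 entries, a list of its own where there are three numbers: the shift along the tool's x, y, z in cm, then the turn about the tool's z in degrees. In form: [[[x, y, z], twist], ...]. A call has 1 to 20 rows; each row is the pose to reach, as a shift and turn from the pose measured when the call began, along the tool's axes at that moment; what a row does not reach only later rows make up. A row lasts 1/10 s, in which the tool goes at most 50 mm and 8.59 degrees, less where a joint would pass 70% of its speed; a pose out of reach is approached as far as the arm can. A call with a gripper value outside its range is refused whole. "gripper" is the gripper's target within -1 to 1 (fully open at 1, half-way at 0, shut at -1), set as the call begins (left out, the last holds). The fingers move at their own pace and stop on an object; the grip force is fixed at half the most. Time passes only in rows, so rows that repeat a pose let the fingers close. It gives the time, the measured TCP pose, the force and the opening at its end, in the units of the state.
- r.sense(): the state, without advancing time (a new reading comes with each control period).
- r.capture(name): name is "side" or "top" or "wrist"; returns the picture (420x560x3 uint8, red, green, blue); there is no depth.
- r.calibration(name): a dict with "camera_matrix" (3x3 intrinsics, pixels), "D" ([k1, k2, p1, p2, k3] as OpenCV has them; the pictures are not rectified), "world_from_camera" (4x4, takes a point from camera to world coordinates). Camera axes: x right, y up, looking along -z (the intrinsics and any distortion apply to the point x, -y, -z); pixel columns grow to the right and rows downward; lengths in m; the calibration is good to about 2 mm. A picture is of the moment at which its call begins: read the wrist's pose just before it. calibration takes no time and is no camera call; for the wrist camera it gives the pose at the moment of the call.
- r.finish_job(): hands the job in, once; it reports no verdict.
Trained networks look in the newest picture that a camera, given by its name, has taken for a name from the list of things; names that differ only in an ending like _2 or _b are one class to them, and where a whole thing is asked for, a point or a joint stands for the part that bears it (a point fixed in the world has none). Each returns a list of dicts, best first, with "confidence" (0 to 1); they miss things now and then, are a little off and sometimes report something else, mostly with a low value. They report only what shows in the picture. A call takes as long as a camera call. They do not tell look-alikes from the thing itself.
- r.cut_out(camera, target): "pixels" (420x560 bool, what is visible of it).
- r.place_of(camera, target): "centre" ([x, y, z] in m, in world coordinates, good to about 4 mm: a listed point, or the origin of a listed thing).
The state is a dict: "time_s": time; "joints": joint angles; "joint_velocities": joint speeds; "effort": joint torques, N m; "tcp_pos": TCP position; "ee_rot": TCP orientation; "wrist_force": force on the tool from outside, world axes, zero at the start; "moment": the same for the moment, N m; "gripper_width": opening from 0.0 (shut) to 1.0 (fully open).
Only numpy, scipy, OpenCV 4.12 (cv2) and the standard library are available. Lean on these libraries where they do the work, as an engineer would, in place of code of your own. Each camera call takes 0.05 s, during which the arm holds its last target. There are 200 camera calls.

## Task

Lock the stack of culture plates into its carrier: take the long retaining rod (not the short spare) out of the white holder and thread it, knob up, down through all three holes of the guide column, then press it past the stiff catch at the bottom until its collar sits flush on the top lug, and let go. The guide column may be clamped anywhere along its short slot, so feel for the hole; lower the rod under control, do not let it drop, and never push on the carrier with more than 50 N. Leave the spare rod, the bottle and the jar where they are.

Things in the scene. Friction and masses are not known exactly. Their poses are not given: they have to be found in the camera images.
- carrier: Fixed aluminium carrier with a stack of six well plates (top 120 mm high) on a 170 x 170 x 12 mm base. Origin on the work surface under the stack's centre; z up, +x from the plates towards the guide column, y along the column's slot. The column carries three grey lugs one above the other, 36 mm (x) by 80 mm (y), with vertical in-line holes at carrier x = 79 mm. The plastic cracks above 50 N.
- guide_top (a point): Mid-slot point on the carrier at the height of the top lug's upper face, 136 mm; axes as the carrier's. The hole (12 mm, chamfer 0.5 mm, lug 12 mm thick, hole in the lug's centre) is NOT exactly here: the column is clamped firmly anywhere from -16 to +16 mm along carrier y from this point, differently each time, and its place is not reported.
- guide_middle (a point): The same mid-slot point at the middle lug's upper face, 86 mm high (lug 10 mm thick, hole 12 mm); its hole is shifted along y by the same amount as the top one.
- guide_low (a point): The same mid-slot point at the lowest lug's upper face, 40 mm high (lug 12 mm thick, hole 12 mm), hole shifted likewise. Inside this hole, at 32 mm height, a black friction catch pin blocks the way: it yields to about 8 N, goes down the last 8 mm with the rod and stays where it is left.
- rod_knob (a point): Centre of the long rod's knob, half-way up it, 140.5 mm above the shaft's lower end, 28.5 mm above the collar's underside; z up along the rod. Black plain cylindrical knob 24 mm in diameter, 45 mm tall, above a collar 30 mm in diameter, 6 mm thick.
- rod_tip (a point): Centre of the lower end of the long rod's shaft, same axes as the knob. Standing in the holder it is 15 mm above the work surface; with the rod home its height is 24 mm (collar flush on the top lug).
- rod: The long retaining rod, about 150 g: steel shaft 10 mm in diameter, 112 mm long, its lower end tapered to 9 mm over the last 2 mm; collar and knob on top. Origin at the centre of the shaft's lower end, z up along the rod.
- holder: Fixed white plastic block 70 x 160 x 50 mm, origin at the centre of its underside, with two blind holes 12 mm wide and 35 mm deep at its y = -45 and +45 mm. The long rod stands upright in one, the spare in the other, either way round.
- spare_knob (a point): Centre of the knob of the short spare rod: as the long rod, but its shaft is only 60 mm long, so its knob stands 52 mm lower. Leave it.
- bottle: Amber bottle, 60 mm in diameter, 130 mm tall, upright; origin at the centre of its underside. Leave it.
- jar: Small white jar, 56 mm in diameter, 60 mm tall, upright; origin at the centre of its underside. Leave it.
Mind the look-alikes: they are no part of the job. What is shaped like the rod but orange or yellow is not meant.

How it is judged:
By the outcome, as a careful person would: the job done as asked, in the order asked, and still so for the second after the job is handed in, with the robot touching nothing.
It also fails if it takes over 72 s, if anything falls off the work surface, if the arm or the gripper's body presses on something with over 40 N, if the wrist force passes 120 N, or if a joint passes its speed limit or range.

## Working session

There is one attempt and no reset: what is moved stays moved. The work goes in short steps, Python scripts to look and compute and a tool call to move; the robot and the scene stay as the last step left them, time stands still between calls to the robot, and variables do not carry over. Pictures are saved under pics/ and viewed, about 8 in all and at most 12, crops included, and the job is handed in when it is done.

Besides the shell and the picture viewer there is one more tool, called after "Request:" by a JSON object that holds its "method" and its "body". carry_out: Moves the arm, as the interface text tells. Its arguments: {"type":"object","properties":{"steps":{"type":"array","items":{"type":"array"}},"gripper":{"type":"number"}},"required":["steps"]}

```bash
mkdir -p pics; cat > h.py <<'E'
from station import r
import numpy as np, cv2
def save(n,f,crop=None,s=1):
    im=r.capture(n)
    o=im if crop is None else im[crop[1]:crop[3],crop[0]:crop[2]]
    if s!=1:o=cv2.resize(o,None,fx=s,fy=s,interpolation=cv2.INTER_CUBIC)
    cv2.imwrite('pics/'+f,o[:,:,::-1]);return im
def proj(n,p):
    c=r.calibration(n);T=np.linalg.inv(np.array(c['world_from_camera']))
    q=np.array(p)@T[:3,:3].T+T[:3,3];q=np.atleast_2d(q*[1,-1,-1])
    return cv2.projectPoints(q,np.zeros(3),np.zeros(3),np.array(c['camera_matrix']),np.array(c['D'],float))[0][:,0]
def ray(n,uv):
    c=r.calibration(n);T=np.array(c['world_from_camera'])
    u=cv2.undistortPoints(np.array([[uv]],float),np.array(c['camera_matrix']),np.array(c['D'],float))[0,0]
    return T[:3,3],T[:3,:3]@np.array([u[0],-u[1],-1])
def atz(n,uv,z):
    o,d=ray(n,uv);return o+d*(z-o[2])/d[2]
E
python3 - <<'E'
from h import *
np.set_printoptions(precision=4,suppress=True)
s=r.sense();print(s['time_s'],s['tcp_pos'],np.array(s['ee_rot']).tolist(),s['wrist_force'])
a=save('side','s1.png');b=save('top','t1.png')
cv2.imwrite('pics/st.png',np.vstack([a,b])[:,:,::-1])
for n in('side','top'):
  print(n,np.array(r.calibration(n)['world_from_camera'])[:3].round(3).tolist())
  for t in['rod_knob','spare_knob','rod_tip','guide_top','guide_middle','carrier','holder','bottle','jar']:
    print(t,[(np.round(d['centre'],4).tolist(),round(d['confidence'],2),proj(n,d['centre'])[0].round().tolist()) for d in r.place_of(n,t)][:3])
E
```

```text
0.0 [ 0.1374 -0.6091  0.2214] [[-0.9755513057792539, -0.21977105978428024, -0.0005753900301792833], [-0.21977179701636212, 0.9755488900365579, 0.0021726446185703252], [8.383669492169895e-05, 0.0022459807955582255, -0.9999974742676477]] [-0.7367 -0.0878 -0.1997]
side [[0.882, 0.359, -0.304, 0.344], [-0.471, 0.678, -0.565, -0.45], [0.004, 0.642, 0.767, 0.647]]
rod_knob [([0.5867, -0.3022, 0.1384], 0.96, [387.0, 322.0]), ([0.6464, -0.1782, 0.1418], 0.86, [370.0, 238.0]), ([0.6386, -0.2479, 0.1407], 0.58, [394.0, 275.0])]
spare_knob [([0.5387, -0.1279, 0.1054], 0.83, [292.0, 255.0])]
rod_tip [([0.5514, -0.212, 0.017], 0.97, [322.0, 320.0]), ([0.5864, -0.3065, -0.0028], 0.73, [370.0, 363.0]), ([0.6421, -0.1802, 0.0021], 0.71, [355.0, 287.0])]
guide_top [([0.5665, 0.1415, 0.0856], 0.31, [238.0, 158.0])]
guide_middle []
carrier [([0.489, 0.1631, 0.003], 0.7, [204.0, 192.0]), ([0.5636, 0.1397, 0.1341], 0.59, [236.0, 140.0])]
holder [([0.5483, -0.1749, -0.0011], 0.83, [308.0, 308.0])]
bottle [([0.7491, -0.0775, -0.0008], 0.94, [370.0, 227.0])]
jar [([0.3692, -0.0458, -0.0024], 0.7, [185.0, 29
[... 251 characters left out ...]
[354.0, 205.0])]
spare_knob [([0.5379, -0.1291, 0.1038], 0.7, [312.0, 221.0]), ([0.5554, -0.2192, 0.1544], 0.24, [356.0, 203.0])]
rod_tip [([0.6397, -0.2511, 0.0027], 0.77, [355.0, 181.0]), ([0.5802, -0.3067, -0.0019], 0.62, [381.0, 203.0]), ([0.6442, -0.1788, -0.0048], 0.48, [324.0, 184.0])]
guide_top [([0.5647, 0.1408, 0.1392], 0.9, [183.0, 221.0])]
guide_middle [([0.566, 0.138, 0.0886], 0.97, [188.0, 225.0])]
carrier [([0.4917, 0.1646, 0.0013], 0.66, [186.0, 265.0])]
holder [([0.5466, -0.172, -0.0034], 0.79, [327.0, 224.0]), ([0.5647, 0.1418, 0.1365], 0.48, [183.0, 222.0])]
bottle [([0.7486, -0.0837, -0.0039], 0.71, [279.0, 148.0])]
jar [([0.3692, -0.0376, -0.0029], 0.65, [280.0, 307.0])]
```

View pics/s1.png

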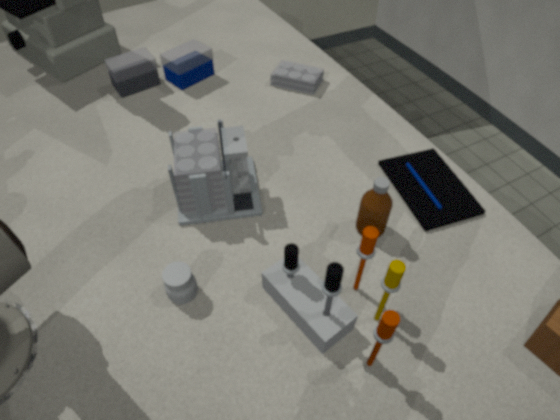

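View pics/t1.png

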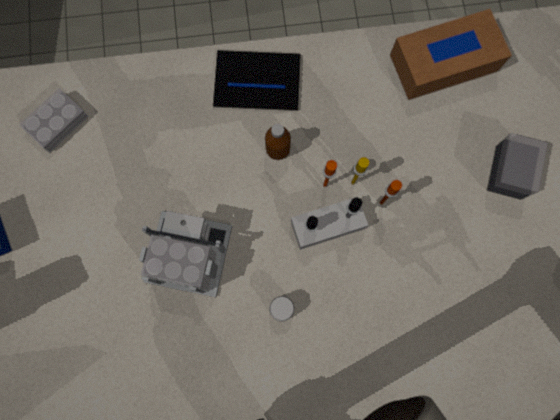

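Two black knobs: side (291,256), which is lower and is the spare, and (333,277), which is taller and is the long rod. The orange/yellow ones at (369,240), (395,273) and (388,325) are look-alikes. The top lug with its hole shows near (183,222) in the top view. I'll confirm both in one enlarged crop.

```bash
python3 - <<'E'
from h import *
a=cv2.imread('pics/s1.png');b=cv2.imread('pics/t1.png')
R=lambda x:cv2.resize(x,(390,290),interpolation=cv2.INTER_CUBIC)
g=lambda im,x,y,w,h:R(im[y:y+h,x:x+w])
o=np.vstack([np.hstack([g(a,160,110,120,90),g(a,255,225,120,90)]),np.hstack([g(b,140,195,100,75),g(b,285,180,100,75)])])
cv2.imwrite('pics/c1.png',o)
np.set_printoptions(precision=4,suppress=True)
for p in([183,222],):print(atz('top',p,.136))
C=np.array([.49,.164,0]);
E
```

```text
[0.5639 0.1411 0.136 ]
```

View pics/c1.png

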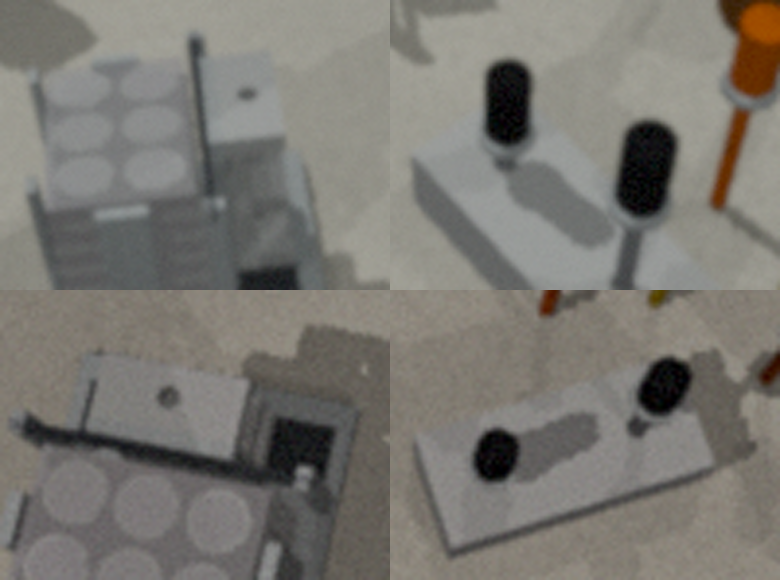

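The crop confirms it: the long rod is the knob at side (333,277)/top (355,205), with its long shaft visible. The spare is at side (291,256). The hole is at side (236,139)/top (183,223). Next I triangulate and move above the rod.

Request:
{"method": "carry_out", "body": {"steps": [[[-4,2.4,-0.3],0],[[-8,4.8,-0.6],0],[[-12,7.2,-0.9],0],[[-16,9.6,-1.2],0],[[-20,12,-1.5],0],[[-24,14.4,-1.8],0],[[-28,16.8,-2.1],0],[[-32,19.2,-2.4],0],[[-36,21.6,-2.7],0],[[-40,24,-3],0],[[-44,26.4,-3],0],[[-47,28.2,-3],0],[[-49.1,29.4,-3],0],[[-49.1,29.4,-3],0],[[-49.1,29.4,-3],0]], "gripper": 0}}

```text
time_s: 2.5
tcp_pos: [0.5518, -0.2146, 0.2523]
ee_rot: [[-0.975, -0.221, -0.001], [-0.221, 0.975, 0.0], [0.001, 0.0, -1.0]]
wrist_force: [0.4, 0.5, -1.1]
gripper_width: 0.501
```

```bash
cat >> h.py <<'E'
def tri(a,b):
    (o1,d1),(o2,d2)=ray(*a),ray(*b)
    t=np.linalg.lstsq(np.c_[d1,-d2],o2-o1,rcond=None)[0]
    p,q=o1+t[0]*d1,o2+t[1]*d2
    return (p+q)/2,np.linalg.norm(p-q)
np.set_printoptions(precision=4,suppress=True)
E
python3 - <<'E'
from h import *
print('hole',tri(('side',[236,139.2]),('top',[183.1,222.7])), atz('top',[183.1,222.7],.136),atz('side',[236,139.2],.136))
a,b=atz('top',[162.6,211],.136),atz('top',[203.6,217.8],.136);print('lug edge',a,b,np.degrees(np.arctan2(*(a-b)[[1,0]])))
s=r.sense();print(s['time_s'],s['tcp_pos'],s['wrist_force'])
save('wrist','w1.png')
print(np.array(r.calibration('wrist')['world_from_camera'])[:3])
for t in['rod_knob','rod_tip','spare_knob','holder']:
    print(t,[(np.round(d['centre'],4).tolist(),round(d['confidence'],2),proj('wrist',d['centre'])[0].round().tolist()) for d in r.place_of('wrist',t)][:3])
E
```

```text
hole (array([0.564 , 0.1412, 0.1337]), np.float64(0.0022530246716340016)) [0.5624 0.141  0.136 ] [0.5642 0.1386 0.136 ]
lug edge [0.5925 0.1815 0.136 ] [0.5675 0.0977 0.136 ] 73.35467675204272
2.5 [ 0.5518 -0.2146  0.2523] [ 0.4461  0.4988 -1.1226]
[[-0.219  -0.9389 -0.2655  0.4789]
 [ 0.9757 -0.2106 -0.0599 -0.232 ]
 [ 0.0004 -0.2722  0.9622  0.4146]]
rod_knob [([0.5522, -0.2212, 0.1557], 0.93, [278.0, 212.0]), ([0.6422, -0.1782, 0.1434], 0.92, [302.0, 305.0]), ([0.5855, -0.3005, 0.1403], 0.68, [185.0, 223.0])]
rod_tip [([0.644, -0.1783, -0.0013], 0.83, [296.0, 249.0]), ([0.5521, -0.2222, 0.0208], 0.79, [279.0, 182.0]), ([0.5621, 0.1418, 0.043], 0.72, [560.0, 255.0])]
spare_knob []
holder [([0.5424, -0.1765, 0.0023], 0.83, [315.0, 180.0])]
```

View pics/w1.png

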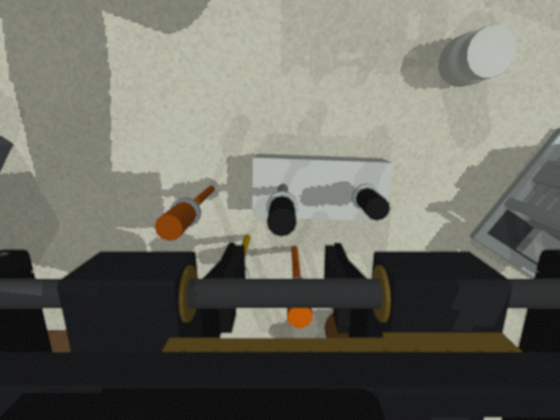

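Wrist view: long-rod knob at (282,215), spare at (374,203), orange at (175,220) and (298,315). The long rod sits between the fingers, slightly left.

```bash
python3 - <<'E'
from h import *
s=r.sense();im=cv2.imread('pics/w1.png')
m=((im.max(2)<45)[185:245,262:302]).astype(np.uint8)
n,l,st,c=cv2.connectedComponentsWithStats(m);i=1+st[1:,4].argmax();print(st[i]+[262,185,0,0,0],c[i]+[262,185])
x,y,w,h,_=st[i];x+=262;y+=185
# top disc: lower part of silhouette
t=[x+w/2,y+h-w/2];print(t,atz('wrist',t,.178))
print(proj('wrist',[s['tcp_pos']]),r.place_of('wrist','rod_knob')[0]['centre'])
E
```

```text
[268 197  27  38 815] [281.2528 215.9558]
[np.float64(281.5), np.float64(221.5)] [ 0.553 -0.218  0.178]
[[285.2254 260.659 ]] [0.5522, -0.2212, 0.1557]
```

Request:
{"method": "carry_out", "body": {"steps": [[[0,-0.3,1.5],0],[[0,-0.3,4],0],[[0,-0.3,6.5],0],[[0,-0.3,9],0],[[0,-0.3,10.5],0],[[0,-0.3,11.2],0],[[0,-0.3,11.2],0],[[0,-0.3,11.2],0]]}}

```text
time_s: 3.6
tcp_pos: [0.5524, -0.219, 0.1418]
ee_rot: [[-0.976, -0.219, 0.002], [-0.219, 0.976, -0.001], [-0.002, -0.001, -1.0]]
wrist_force: [0.0, -0.3, 0.7]
gripper_width: 0.501
```

Request:
{"method": "carry_out", "body": {"steps": [[[0,0,0],0],[[0,0,0],0],[[0,0,0],0],[[0,0,0],0],[[0,0,0],0],[[0,0,0],0],[[0,0,0],0],[[0,0,0],0]], "gripper": -1}}

```text
time_s: 4.4
tcp_pos: [0.5528, -0.2189, 0.1423]
ee_rot: [[-0.976, -0.219, 0.003], [-0.219, 0.976, -0.001], [-0.003, -0.001, -1.0]]
wrist_force: [-1.1, 1.2, 4.4]
gripper_width: 0.271
```

Request:
{"method": "carry_out", "body": {"steps": [[[0,0,-1],0],[[0,0,-3],0],[[0,0,-5.5],0],[[0,0,-8.5],0],[[0,0,-11.5],0],[[0,0,-14],0],[[0,0,-16],0],[[0,0,-17],0],[[0,0,-17],0],[[0,0,-17],0]]}}

```text
time_s: 5.4
tcp_pos: [0.5517, -0.2185, 0.3109]
ee_rot: [[-0.976, -0.219, 0.0], [-0.219, 0.976, 0.0], [-0.0, 0.0, -1.0]]
wrist_force: [0.7, 0.1, -2.2]
gripper_width: 0.265
```

```bash
python3 - <<'E'
from h import *
s=r.sense();print(s['time_s'],s['tcp_pos'],s['wrist_force'],s['moment'],s['gripper_width'],np.array(s['ee_rot']))
a=save('side','s2.png');b=save('wrist','w2.png')
cv2.imwrite('pics/c2.png',np.hstack([cv2.resize(a[60:360,150:450],(400,400)),cv2.resize(b[60:360,120:420],(400,400))])[:,:,::-1])
for n in('side','wrist'):
  for t in['rod_knob','rod_tip']:
    print(n,t,[(np.round(d['centre'],4).tolist(),round(d['confidence'],2),proj(n,d['centre'])[0].round().tolist()) for d in r.place_of(n,t)][:3])
E
```

```text
5.4 [ 0.5517 -0.2185  0.3109] [ 0.722   0.1049 -2.1792] [0.0386 0.0085 0.0109] 0.26474889890880776 [[-0.9758 -0.2186  0.0004]
 [-0.2186  0.9758  0.0002]
 [-0.0004  0.0001 -1.    ]]
side rod_knob [([0.5556, -0.2178, 0.3248], 0.86, [352.0, 193.0]), ([0.638, -0.2498, 0.1398], 0.67, [394.0, 276.0]), ([0.5849, -0.3012, 0.1404], 0.65, [386.0, 321.0])]
side rod_tip [([0.6366, -0.2458, 0.0018], 0.95, [374.0, 318.0]), ([0.641, -0.1827, -0.0033], 0.89, [355.0, 290.0]), ([0.5851, -0.303, 0.0007], 0.69, [369.0, 361.0])]
wrist rod_knob [([0.5516, -0.2204, 0.3241], 0.96, [282.0, 270.0]), ([0.585, -0.3048, 0.1398], 0.9, [200.0, 205.0]), ([0.6423, -0.2445, 0.141], 0.62, [245.0, 264.0])]
wrist rod_tip [([0.5508, -0.2199, 0.1842], 0.82, [284.0, 201.0]), ([0.5855, -0.3113, 0.0002], 0.66, [220.0, 180.0]), ([0.6368, -0.2477, -0.0039], 0.59, [255.0, 220.0])]
```

View pics/c2.png

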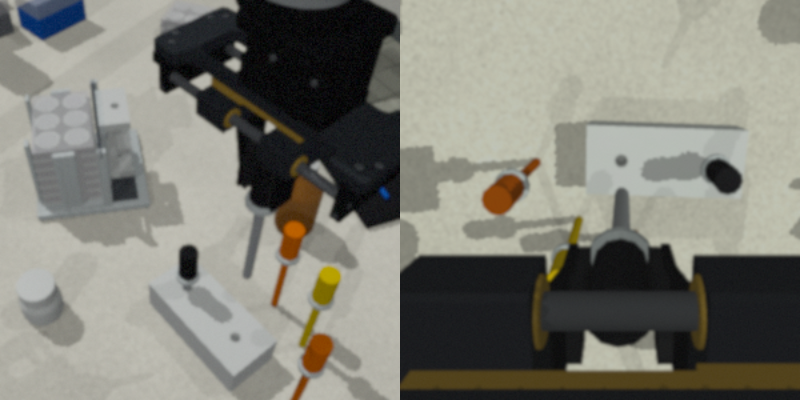

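The rod is held upright (side crop, tip at (248,275); wrist tip near (286,202)), and the spare is untouched. Next I go above the hole.

Request:
{"method": "carry_out", "body": {"steps": [[[-0.4,1.5,0],2],[[-1.1,4.5,0],5],[[-2.1,8,0],8],[[-3,11.5,0],11],[[-3.9,15,0],14],[[-4.8,18.5,0],17],[[-5.7,22,0],20],[[-6.6,25.5,0],23],[[-7.5,29,0],26],[[-8.2,32,0],28],[[-8.7,34,0],29.3],[[-8.95,34.8,0.5],29.3],[[-8.95,34.8,1.5],29.3],[[-8.95,34.8,2],29.3],[[-8.95,34.8,2],29.3],[[-8.95,34.8,2],29.3]]}}

```text
time_s: 7.3
tcp_pos: [0.5634, 0.1394, 0.2912]
ee_rot: [[-0.958, 0.288, 0.001], [0.288, 0.958, -0.001], [-0.001, -0.001, -1.0]]
wrist_force: [0.7, 0.4, -2.0]
gripper_width: 0.267
```

```bash
python3 - <<'E'
from h import *
s=r.sense();print(s['time_s'],s['tcp_pos'],s['wrist_force'],s['moment'],s['gripper_width'],np.array(s['ee_rot']))
b=save('wrist','w3.png');a=save('side','s3.png');c=save('top','t3.png')
cv2.imwrite('pics/c3.png',np.hstack([cv2.resize(b[130:280,200:350],(400,400)),cv2.resize(a[70:220,150:300],(400,400))])[:,:,::-1])
for n in('wrist','side'):
  for t in['rod_tip','guide_top']:
    print(n,t,[(np.round(d['centre'],4).tolist(),round(d['confidence'],2),proj(n,d['centre'])[0].round().tolist()) for d in r.place_of(n,t)][:2])
print(proj('wrist',[s['tcp_pos']+[0,0,-.1273]]),proj('wrist',[[.563,.1405,.136]]))
E
```

```text
7.3 [0.5634 0.1394 0.2912] [ 0.724   0.4226 -2.0379] [ 0.0159 -0.0244  0.0141] 0.26748281855026873 [[-0.9577  0.2878  0.0011]
 [ 0.2878  0.9577 -0.0011]
 [-0.0013 -0.0007 -1.    ]]
wrist rod_tip [([0.5618, 0.1372, 0.1681], 0.86, [281.0, 203.0])]
wrist guide_top [([0.5668, 0.1433, 0.1356], 0.7, [288.0, 198.0])]
side rod_tip [([0.5622, 0.1447, 0.162], 0.77, [233.0, 127.0]), ([0.6367, -0.2483, 0.0031], 0.77, [375.0, 319.0])]
side guide_top [([0.5679, 0.1387, 0.1354], 0.91, [238.0, 139.0])]
[[283.628 202.861]] [[284.6463 195.3857]]
```

View pics/c3.png

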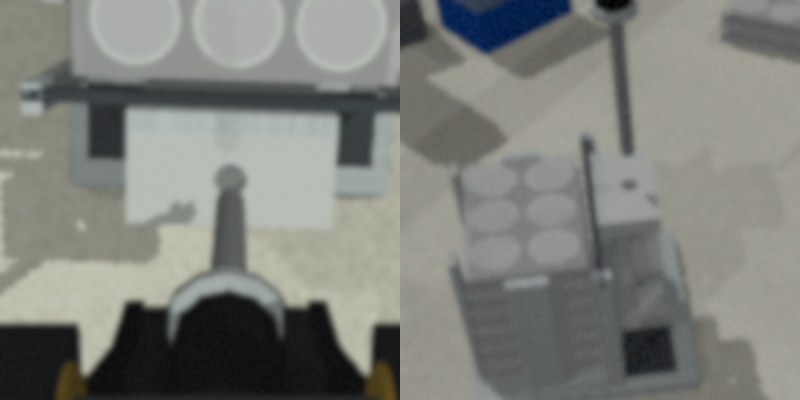

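Wrist crop: hole at (230,179) in the crop, tip just below it at about (231,190). The side crop shows the tip above the hole. I lower to about 4 mm above the lug and measure again.

Request:
{"method": "carry_out", "body": {"steps": [[[0,0,0.8],0],[[0,0,1.6],0],[[0,0,2.2],0],[[0,0,2.4],0],[[0,0,2.4],0],[[0,0,2.4],0]]}}

```text
time_s: 8.25
tcp_pos: [0.5636, 0.1404, 0.2677]
ee_rot: [[-0.958, 0.287, 0.002], [0.287, 0.958, -0.0], [-0.002, 0.0, -1.0]]
wrist_force: [0.2, 0.4, -2.7]
gripper_width: 0.268
```

```bash
python3 - <<'E'
from h import *
s=r.sense();print(s['time_s'],s['tcp_pos'],s['wrist_force'],s['moment'])
b=np.mean([r.capture('wrist').astype(float) for _ in range(5)],0).astype(np.uint8);a=r.capture('side');c=r.capture('top')
cv2.imwrite('pics/w4.png',b[:,:,::-1])
Z=lambda x:cv2.resize(np.clip(x.astype(float)*1.5-40,0,255).astype(np.uint8),(400,400),interpolation=cv2.INTER_CUBIC)
cv2.imwrite('pics/c4.png',np.hstack([Z(b[175:225,260:310]),Z(a[110:160,210:260])])[:,:,::-1])
tip=s['tcp_pos']+[0,0,-.1273]
print(tip,[proj(n,[tip]) for n in('wrist','side')],proj('wrist',[[.563,.1405,.136]]),proj('wrist',[tip+[0,0,-.004]]))
E
```

```text
8.25 [0.5636 0.1404 0.2677] [ 0.2355  0.3806 -2.7328] [-0.0294  0.0555 -0.01  ]
[0.5636 0.1404 0.1404] [array([[284.6625, 202.7573]]), array([[235.1686, 136.9663]])] [[284.6114 200.993 ]] [[284.6548 201.7013]]
```

View pics/c4.png

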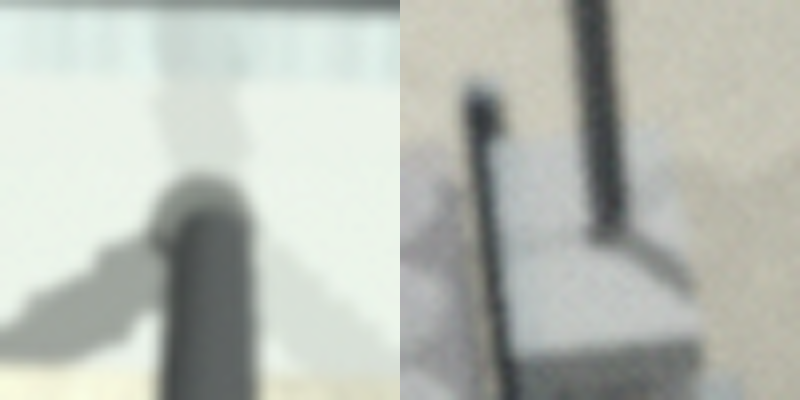

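The tip sits about 1.5 mm toward the gripper and 1.3 mm right of the hole centre: hole (200,222) in the crop, tip dropped to lug level (211,235), at about 8.3 px/mm. I correct and descend gently.

Request:
{"method": "carry_out", "body": {"steps": [[[0.15,-0.13,0],0],[[0.15,-0.13,0],0],[[0.15,-0.13,0],0],[[0.15,-0.13,0.2],0],[[0.15,-0.13,0.35],0],[[0.15,-0.13,0.5],0],[[0.15,-0.13,0.65],0],[[0.15,-0.13,0.8],0],[[0.15,-0.13,0.8],0]]}}

```text
time_s: 9.5
tcp_pos: [0.5615, 0.1395, 0.2594]
ee_rot: [[-0.958, 0.287, 0.001], [0.287, 0.958, -0.0], [-0.002, 0.0, -1.0]]
wrist_force: [-0.1, -0.3, -2.2]
gripper_width: 0.268
```

Request:
{"method": "carry_out", "body": {"steps": [[[0,0,0.2],0],[[0,0,0.4],0],[[0,0,0.6],0],[[0,0,0.8],0],[[0,0,0.8],0]]}}

```text
time_s: 10.0
tcp_pos: [0.5615, 0.1395, 0.251]
ee_rot: [[-0.958, 0.287, 0.001], [0.287, 0.958, -0.001], [-0.001, -0.0, -1.0]]
wrist_force: [-0.5, 0.7, -2.3]
gripper_width: 0.265
```

```bash
python3 - <<'E'
from h import *
s=r.sense();print(s['time_s'],s['tcp_pos'],s['wrist_force'],s['moment'])
b=np.mean([r.capture('wrist').astype(float) for _ in range(3)],0).astype(np.uint8);a=r.capture('side')
Z=lambda x:cv2.resize(np.clip(x.astype(float)*1.5-40,0,255).astype(np.uint8),(400,400),interpolation=cv2.INTER_CUBIC)
cv2.imwrite('pics/c5.png',np.hstack([Z(b[175:225,260:310]),Z(a[110:160,210:260])])[:,:,::-1])
E
```

```text
10.0 [0.5615 0.1395 0.251 ] [-0.4693  0.7164 -2.2859] [-0.0296 -0.047   0.0094]
```

View pics/c5.png

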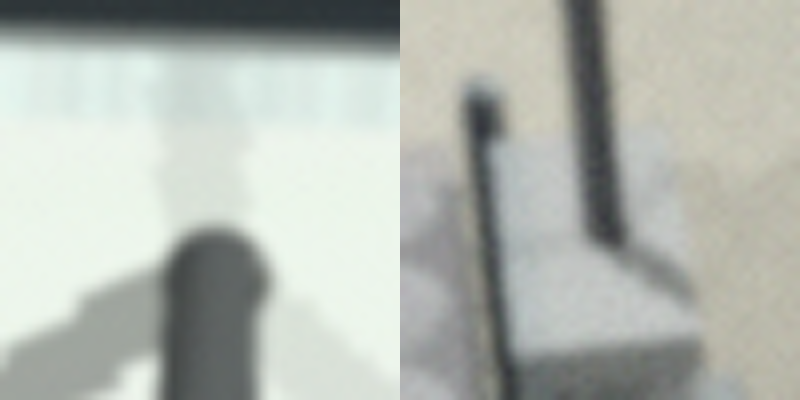

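The rod has entered the top hole (wrist crop: shaft inside the hole disc at (217,275)), with near-zero force. I continue down, nudging y slightly.

Request:
{"method": "carry_out", "body": {"steps": [[[0,0.04,0.2],0],[[0,0.04,0.6],0],[[0,0.04,1.0],0],[[0,0.04,1.4],0],[[0,0.04,1.8],0],[[0,0.04,2.2],0],[[0,0.04,2.6],0],[[0,0.04,2.6],0]]}}

```text
time_s: 11.0
tcp_pos: [0.5616, 0.1398, 0.2247]
ee_rot: [[-0.958, 0.287, 0.001], [0.287, 0.958, -0.001], [-0.001, -0.001, -1.0]]
wrist_force: [1.1, -0.9, -1.9]
gripper_width: 0.263
```

Request:
{"method": "carry_out", "body": {"steps": [[[0,0,0.3],0],[[0,0,0.6],0],[[0,0,0.9],0],[[0,0,1.2],0],[[0,0,1.5],0],[[0,0,1.5],0]]}}

```text
time_s: 11.6
tcp_pos: [0.5615, 0.1398, 0.2092]
ee_rot: [[-0.958, 0.287, 0.0], [0.287, 0.958, -0.001], [-0.001, -0.001, -1.0]]
wrist_force: [0.0, -0.3, -3.1]
gripper_width: 0.265
```

Request:
{"method": "carry_out", "body": {"steps": [[[0,0,0.4],0],[[0,0,0.8],0],[[0,0,1.2],0],[[0,0,1.6],0],[[0,0,2.0],0],[[0,0,2.0],0]]}}

```text
time_s: 12.2
tcp_pos: [0.5615, 0.1398, 0.1885]
ee_rot: [[-0.958, 0.287, -0.0], [0.287, 0.958, -0.001], [-0.0, -0.001, -1.0]]
wrist_force: [1.4, 0.5, -2.4]
gripper_width: 0.271
```

Request:
{"method": "carry_out", "body": {"steps": [[[0,0,0.4],0],[[0,0,0.8],0],[[0,0,1.2],0],[[0,0,1.6],0],[[0,0,1.9],0],[[0,0,2.1],0],[[0,0,2.1],0]]}}

```text
time_s: 12.9
tcp_pos: [0.5616, 0.14, 0.1672]
ee_rot: [[-0.958, 0.287, 0.0], [0.287, 0.958, -0.001], [-0.0, -0.001, -1.0]]
wrist_force: [2.2, 0.7, -3.7]
gripper_width: 0.265
```

Request:
{"method": "carry_out", "body": {"steps": [[[0,0,0.15],0],[[0,0,0.3],0],[[0,0,0.45],0],[[0,0,0.6],0],[[0,0,0.7],0],[[0,0,0.7],0]]}}

```text
time_s: 13.5
tcp_pos: [0.5617, 0.14, 0.1601]
ee_rot: [[-0.958, 0.287, 0.0], [0.287, 0.958, -0.001], [-0.001, -0.0, -1.0]]
wrist_force: [1.8, 1.0, -1.9]
gripper_width: 0.267
```

Request:
{"method": "carry_out", "body": {"steps": [[[0,0,0.15],0],[[0,0,0.3],0],[[0,0,0.45],0],[[0,0,0.6],0],[[0,0,0.6],0]]}}

```text
time_s: 14.0
tcp_pos: [0.5623, 0.14, 0.1557]
ee_rot: [[-0.958, 0.286, 0.002], [0.286, 0.958, -0.001], [-0.002, 0.0, -1.0]]
wrist_force: [0.3, -0.2, 5.3]
gripper_width: 0.268
```

Request:
{"method": "carry_out", "body": {"steps": [[[0,0,0.15],0],[[0,0,0.3],0],[[0,0,0.4],0],[[0,0,0.5],0],[[0,0,0.5],0]]}}

```text
time_s: 14.5
tcp_pos: [0.5626, 0.1398, 0.1521]
ee_rot: [[-0.958, 0.286, 0.003], [0.286, 0.958, -0.001], [-0.004, 0.0, -1.0]]
wrist_force: [-0.4, 0.5, 5.5]
gripper_width: 0.268
```

Request:
{"method": "carry_out", "body": {"steps": [[[0,0,0.1],0],[[0,0,0.2],0],[[0,0,0.25],0],[[0,0,0.25],0]]}}

```text
time_s: 14.9
tcp_pos: [0.5629, 0.1398, 0.1515]
ee_rot: [[-0.958, 0.285, 0.005], [0.285, 0.958, -0.001], [-0.005, 0.001, -1.0]]
wrist_force: [-2.3, -0.2, 8.2]
gripper_width: 0.271
```

Request:
{"method": "carry_out", "body": {"steps": [[[0.05,0,0.15],0],[[0.05,0,0.3],0],[[0.05,0,0.4],0],[[0.05,0,0.4],0]]}}

```text
time_s: 15.3
tcp_pos: [0.563, 0.1398, 0.1514]
ee_rot: [[-0.959, 0.284, 0.008], [0.284, 0.959, -0.001], [-0.008, 0.001, -1.0]]
wrist_force: [-5.9, -0.6, 16.8]
gripper_width: 0.267
```

It stopped at the predicted height (0.1514 against 0.1513) with force rising, so the collar is flush. I relax the push, then release and check with the camera.

Request:
{"method": "carry_out", "body": {"steps": [[[-0.03,0,0],0],[[-0.03,0,0],0],[[-0.03,0,0],0]]}}

```text
time_s: 15.6
tcp_pos: [0.563, 0.1395, 0.1515]
ee_rot: [[-0.959, 0.284, 0.007], [0.284, 0.959, -0.002], [-0.007, 0.0, -1.0]]
wrist_force: [-1.7, -0.8, 5.1]
gripper_width: 0.266
```

Request:
{"method": "carry_out", "body": {"steps": [[[0,0,0],0],[[0,0,0],0],[[0,0,0],0],[[0,0,0],0],[[0,0,0],0],[[0,0,0],0]], "gripper": 0}}

```text
time_s: 16.2
tcp_pos: [0.563, 0.1395, 0.1513]
ee_rot: [[-0.959, 0.284, 0.007], [0.284, 0.959, -0.002], [-0.007, -0.0, -1.0]]
wrist_force: [-0.6, 0.3, 0.5]
gripper_width: 0.5
```

Request:
{"method": "carry_out", "body": {"steps": [[[0,0,-0.5],0],[[0,0,-2],0],[[0,0,-4.5],0],[[0,0,-7.5],0],[[0,0,-10],0],[[0,0,-11],0],[[0,0,-11],0],[[0,0,-11],0]]}}

```text
time_s: 17.0
tcp_pos: [0.5615, 0.1396, 0.2601]
ee_rot: [[-0.959, 0.284, 0.005], [0.284, 0.959, -0.002], [-0.005, -0.001, -1.0]]
wrist_force: [0.2, 0.4, -1.0]
gripper_width: 0.497
```

```bash
python3 - <<'E'
from h import *
s=r.sense();print(s['time_s'],s['tcp_pos'],s['wrist_force'],s['gripper_width'])
b=r.capture('wrist');a=r.capture('side');c=r.capture('top')
Z=lambda x:cv2.resize(x,(266,266),interpolation=cv2.INTER_CUBIC)
cv2.imwrite('pics/c6.png',np.hstack([Z(b[130:280,200:350]),Z(a[95:185,190:280]),cv2.resize(a[90:390,160:460],(266,266))])[:,:,::-1])
for n in('side','wrist'):
  for t in['rod_knob','spare_knob','bottle','jar']:
    print(n,t,[(np.round(d['centre'],4).tolist(),round(d['confidence'],2)) for d in r.place_of(n,t)][:1])
E
```

```text
17.0 [0.5615 0.1396 0.2601] [ 0.1823  0.3932 -1.0197] 0.49727027962003845
side rod_knob [([0.6466, -0.1779, 0.1422], 0.95)]
side spare_knob [([0.5386, -0.1248, 0.1017], 0.59)]
side bottle [([0.7483, -0.0813, -0.0027], 0.57)]
side jar [([0.3699, -0.0453, 0.0008], 0.8)]
wrist rod_knob [([0.5636, 0.1356, 0.1649], 0.89)]
wrist spare_knob [([0.5382, -0.1273, 0.1026], 0.69)]
wrist bottle []
wrist jar [([0.3706, -0.041, -0.0019], 0.92)]
```

View pics/c6.png

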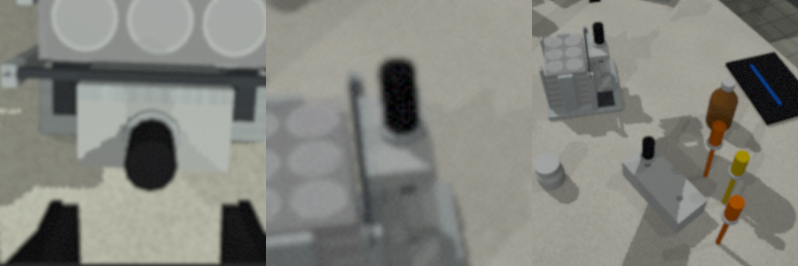

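The rod stands upright with its collar on the top lug, with knob centre z 0.165 against 0.1645 expected. The spare, bottle and jar are in place.

```bash
python3 -c "
from station import r
print(r.finish_job())"
```

```text
the job is handed in; nothing more can be done
None
```

The long rod is locked into the carrier: I threaded it knob up through all three lugs and pressed it past the catch until the collar met the top lug. I then let go, backed the gripper clear and handed the job in at about 17 s.

**Seating:** the catch yielded at about 8 N. The tool then stopped at 0.1514 m, against the 0.1513 m expected when home. The highest vertical force I read was about 19 N, with rod weight included, well under the 50 N limit. After release, the wrist camera network put the knob centre at z = 0.1649 m, against 0.1645 m expected.

**Other items:** the spare, bottle and jar show in the last pictures where they were at the start, within the networks' few millimetres.

**Checks that disagreed:**
- The side camera's first "rod_knob" answer was an orange look-alike rather than the seated rod. I relied on the wrist reading and the picture instead.
- The tool tilted about 0.5° while pressing. I eased the push before letting go, and the side force fell to under 1 N once the fingers opened.

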